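# Rake the drying sticks into rows

## Robot

A 7-joint arm with a two-finger parallel gripper is mounted at the origin on the work surface. World frame = base frame: x ahead of the robot, y to its left, z up, the work surface at z = 0. Lengths are in m, angles in rad, forces in N, time in s.
With the tool pointing down it reaches from about 0.4 to 0.85 m from the base axis. Payload 10.4 kg.
Tool frame: the origin (TCP) lies between the finger pads; the fingertips stand 22 mm ahead of it and the grasp point (between the pads) lies 3 mm ahead of it; z points along the fingers, y is the line along which they close (so a half turn about z gives the same grasp; the last joint's range is limited). The gripper opens to 85 mm and grips with 20 to 120 N. Pads are 22 mm wide; open, the fingers measure 114 mm over their backs; the gripper's body (76 mm by 85 mm) begins 54 mm behind the grasp point. The pads swing forward as they close: fully open they stand 13 mm farther back than shut.
Start: joints at [1.12, 0.332, -0.065, 1.46, 0.022, 1.35, -0.088], TCP at [0.259, -0.569, 0.253] pointing down, gripper open.
Joint ranges: [-2.6, 2.6], [-0.5, 2.12], [-1.47, 1.34], [0.16, 2.42], [-1.27, 4.41], [0.06, 2.06], [-2.6, 2.6]. Speed limits (rad/s): [2.22, 2.22, 2.79, 2.79, 3.14, 3.14, 3.14].

## Interface

Orientations are given as a unit quaternion [x, y, z, w].
In Python, from workcell import manip, camera, ticket, boxes_of, outline_of gives the robot as it stands.
- The arm moves only by the tool carry_out, never from a script. Its argument "deltas" is a list of rows, each a list of 5 numbers: the shift along the tool's x, y, z as a fraction of full scale, then the turn about the tool's z as a fraction of full scale, then the opening, from -1 (shut) to 1 (fully open), so that 0 is half open. In form: [[tx, ty, tz, spin, gripper], ...]. A call has 1 to 20 rows; each row is the pose to reach, as a shift and turn from the pose commanded when the call began, along the tool's axes at that moment; what a row does not reach only later rows make up. Full scale, the value 1, is 150 mm for a shift and 30 degrees for a turn. A row lasts 1/8 s, in which the tool goes at most 62.5 mm and 10.7 degrees, less where a joint would pass 70% of its speed; a pose out of reach is approached as far as the arm can. A call with a number of a shift or a turn outside -1 to 1 is refused whole. A call with a gripper value outside its range is refused whole. The fingers move at their own pace and stop on an object; "force" is the grip in N (left out, the last holds). Time passes only in rows, so rows that repeat a pose let the fingers close. It gives the time, the measured TCP pose, the force, the opening and the grip force at its end, in the units of the state.
- manip.get_obs(): the state, without advancing time (a new reading comes with each control period).
- camera(name): name is "scene" or "top" or "wrist"; returns a dict with "img" (400x640x3 uint8, red, green, blue), "depth" (400x640 float32, m along the optical axis (not along the pixel's ray), 0 where there is no reading), "vertical_fov" (degrees; the focal length in pixels is half the picture's height over the tangent of half this angle, whatever the lens; pixels are square), "cx", "cy" (the principal point, pixels), "R" (3x3) and "t" (3): a world point X has camera coordinates R X + t. Camera axes: x right, y down, z forward; pixel columns grow to the right and rows downward; lengths in m; the calibration is good to about 2 mm. A picture is of the moment at which its call begins.
- ticket.hand_in(): hands the job in; it is judged then, once.
Trained networks look in a picture, given as the dict that the camera call returned (one of the last four; its "shot" number tells which), for a name from the list of things; names that differ only in an ending like _2 or _b are one class to them, and where a whole thing is asked for, a point or a joint stands for the part that bears it (a point fixed in the world has none). Each returns a list of dicts, best first, with "conf" (0 to 1); they miss things now and then, are a little off and sometimes report something else, mostly with a low value. They report only what shows in the picture. A call takes as long as a camera call. They do not tell look-alikes from the thing itself.
- boxes_of(query, picture): "position" ([x, y, z] in m, in world coordinates, good to about 4 mm: the middle of the surface that is visible of it).
- outline_of(query, picture): "region" (400x640 bool, what is visible of it).
The state is a dict: "clock": time; "joint_pos": joint angles; "joint_velocities": joint speeds; "tau": joint torques, N m; "position": TCP position; "ee_rot": TCP orientation; "ft_force": force on the tool from outside, world axes, zero at the start; "torque": the same for the moment, N m; "grip_width": opening from 0.0 (shut) to 1.0 (fully open); "grasp_force": force on a finger pad.
Only numpy, scipy, OpenCV 4.12 (cv2) and the standard library are available. Lean on these libraries where they do the work, as an engineer would, in place of code of your own. Each camera call takes 0.05 s, during which the arm holds its last target. There are 200 camera calls.

## Task

Pick up the blue-handled rake and use it to comb the three scattered dark wooden sticks into neat parallel rows, lying flat on the bench close side by side. Move the sticks with the rake only, never with the gripper; then stand the rake upright on its teeth on the bench, a good hand's width clear of the sticks, and let go.

Things in the scene. Friction and masses are not known exactly. Their poses are not given: they have to be found in the camera images.
- rake_grip (a point): blue-handled rake, 250 g, standing on ten steel teeth (20 mm high, 9 mm gaps) under a straight bar 220 x 26 mm, its top 34 mm above the tips. On the bar, centred, a block handle 110 long, 24 thick, from 34 to 82 mm above the tips. Point: handle centre, 58 mm above the tips; x runs along bar and handle, y across the thickness, z up. Both long faces alike: flat, 13 mm from centre, teeth and bar flush
- stick_a_mid (a point): one of three alike dark hardwood sticks of square section, 150 x 14 x 14 mm, 22 g, lying loose and flat on the plywood bench top (z = 0); this point is its centre, 7 mm above the bench; its x axis runs along the stick. Sticks slide, they do not roll
- stick_b_mid (a point): one of three alike dark hardwood sticks of square section, 150 x 14 x 14 mm, 22 g, lying loose and flat on the plywood bench top (z = 0); this point is its centre, 7 mm above the bench; its x axis runs along the stick. Sticks slide, they do not roll
- stick_c_mid (a point): one of three alike dark hardwood sticks of square section, 150 x 14 x 14 mm, 22 g, lying loose and flat on the plywood bench top (z = 0); this point is its centre, 7 mm above the bench; its x axis runs along the stick. Sticks slide, they do not roll
Mind the look-alikes: they are no part of the job. Leave any orange or turquoise look-alike of the part that bears stick_c_mid alone.

How it is judged:
On the way, in this order (a step that is already met when the one before it is completed fails the run):
1. the rake is lifted off the bench (height (world z) of rake_grip above 0.075 m), for 0.1 s.
2. the sticks lie in parallel rows with the rake beside them (angle between the x axis of stick_a_mid and the x axis of stick_b_mid, either way round below 0.2 rad and angle between the x axis of each of stick_b_mid, stick_a_mid and the x axis of stick_c_mid, either way round below 0.2 rad and horizontal distance between stick_a_mid and stick_b_mid below 0.1 m and horizontal distance between each of stick_b_mid, stick_a_mid and stick_c_mid below 0.1 m and height (world z) of each of stick_a_mid, stick_b_mid, stick_c_mid below 0.016 m and (horizontal distance between rake_grip and stick_a_mid below 0.13 m or horizontal distance between rake_grip and stick_b_mid below 0.13 m or horizontal distance between rake_grip and stick_c_mid below 0.13 m)), for 0.2 s.
At the end, for the whole second after the job is handed in: the sticks lie flat on the bench, every two parallel within 0.2 rad (11 degrees) and with centres within 100 mm; the rake stands upright (within 0.15 rad) on its teeth on the bench, its centre over 90 mm from each stick's centre; all released and at rest (angle between the x axis of stick_a_mid and the x axis of stick_b_mid, either way round below 0.2 rad and angle between the x axis of each of stick_b_mid, stick_a_mid and the x axis of stick_c_mid, either way round below 0.2 rad and horizontal distance between stick_a_mid and stick_b_mid below 0.1 m and horizontal distance between each of stick_b_mid, stick_a_mid and stick_c_mid below 0.1 m and height (world z) of each of stick_a_mid, stick_b_mid, stick_c_mid below 0.016 m and horizontal distance between rake_grip and stick_a_mid above 0.09 m and horizontal distance between rake_grip and stick_b_mid above 0.09 m and horizontal distance between rake_grip and stick_c_mid above 0.09 m and angle between rake_grip's own z axis and vertical below 0.15 rad and height (world z) of rake_grip between 0.052 and 0.064 m and linear speed of each of rake, stick_a, stick_b, stick_c below 0.02 m/s); the robot touches nothing.
It fails at once if the gripper or arm touches a stick (contact force between any of the fingers, the arm and stick_a above 0.3 N or contact force between any of the fingers, the arm and stick_b above 0.3 N or contact force between any of the fingers, the arm and stick_c above 0.3 N).
It also fails if it takes over 56 s, if anything falls off the work surface, if the arm or the gripper's body presses on something with over 40 N, if the wrist force passes 120 N, or if a joint passes its speed limit or range.

## Working session

There is one attempt and no reset: what is moved stays moved. The work goes in short steps, Python scripts to look and compute and a tool call to move; the robot and the scene stay as the last step left them, time stands still between calls to the robot, and variables do not carry over. Pictures are saved under pics/ and viewed, at most 10 in all, crops included, and the job is handed in when it is done.

Besides the shell and the picture viewer there is one more tool, called by a JSON object that holds its "fn" and its "kwargs", one argument or row to a line. carry_out: Moves the arm, as the interface text tells. Its arguments: {"type":"object","properties":{"deltas":{"type":"array","items":{"type":"array","items":{"type":"number"}}},"force":{"type":"number"}},"required":["deltas"]}

```bash
mkdir -p pics; cat > h.py <<'E'
import numpy as np, cv2
from workcell import manip, camera, ticket, boxes_of, outline_of
def pts(p,mask):
    f=p["img"].shape[0]/2/np.tan(np.radians(p["vertical_fov"])/2)
    v,u=np.nonzero(mask&(p["depth"]>0)); d=p["depth"][v,u]
    c=np.stack([(u-p["cx"])/f*d,(v-p["cy"])/f*d,d],1)
    return (c-np.array(p["t"]))@np.array(p["R"]), np.stack([u,v],1)
def save(p,n,crop=None,s=1):
    im=p["img"][:,:,::-1]
    if crop: x0,y0,x1,y1=crop; im=im[y0:y1,x0:x1]
    cv2.imwrite("pics/"+n,cv2.resize(im,None,fx=s,fy=s))
def sticks(p,q):
    for r in outline_of(q,p):
        X,uv=pts(p,r["region"])
        if len(X)<10: continue
        z=np.percentile(X[:,2],90)
        k=abs(X[:,2]-z)<.006
        if k.sum()<10: continue
        (cx,cy),(w,h),a=cv2.minAreaRect((X[k][:,:2]*1000).astype(np.float32))
        if w<h: w,h,a=h,w,a+90
        col=p["img"][r["region"]].mean(0).round()
        print(q,round(r["conf"],2),"ctr",round(cx),round(cy),"LxW",round(w),round(h),"ang",round((a+90)%180-90,1),"z",round(z*1000),"px",uv.mean(0).round(),"rgb",col)
E
python3 - <<'E'
from h import *
p=camera("top"); save(p,"top.png"); 
s=camera("scene"); save(s,"scene.png")
for q in("rake_grip","stick_a_mid"):
    sticks(p,q)
    for b in boxes_of(q,p): print(b)
    print("scene");sticks(s,q)
o=manip.get_obs(); print({k:np.round(v,3) for k,v in o.items()})
E
```

```text
rake_grip 0.83 ctr 480 -364 LxW 108 25 ang 21.3 z 82 px [435. 180.] rgb [40. 51. 83.]
{'position': [0.474, -0.3558, 0.0327], 'conf': 0.96}
scene
rake_grip 0.9 ctr 484 -363 LxW 110 24 ang 21.2 z 81 px [204. 199.] rgb [17. 42. 77.]
stick_a_mid 0.76 ctr 528 99 LxW 144 14 ang 10.3 z 15 px [275. 160.] rgb [66. 47. 30.]
{'position': [0.5324, 0.0951, 0.0108], 'conf': 0.63}
scene
stick_a_mid 0.56 ctr 534 100 LxW 147 13 ang 10.4 z 15 px [355. 266.] rgb [51. 31. 16.]
stick_a_mid 0.17 ctr 484 -363 LxW 110 24 ang 21.2 z 81 px [204. 199.] rgb [18. 43. 77.]
{'clock': np.float64(0.4), 'joint_pos': array([ 1.12 ,  0.332, -0.065,  1.46 ,  0.022,  1.35 , -0.089]), 'joint_velocities': array([ 0.001, -0.001,  0.001, -0.001,  0.001, -0.001, -0.001]), 'tau': array([-0.0000e+00, -6.2455e+01,  4.9000e-02, -3.9138e+01,  1.6000e-02,
        4.0000e-03,  0.0000e+00]), 'position': array([ 0.259, -0.569,  0.253]), 'ee_rot': array([ 0.977,  0.212, -0.   , -0.   ]), 'ft_force': array([0.312, 0.844, 0.52 ]), 'torque': array([ 0.024, -0.01 , -0.046]), 'grasp_force': np.float64(0.0), 'grip_width': np.float64(1.003)}
```

View pics/top.png

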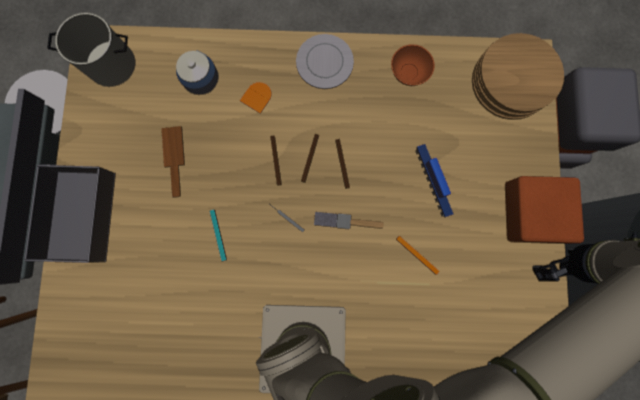

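View pics/scene.png

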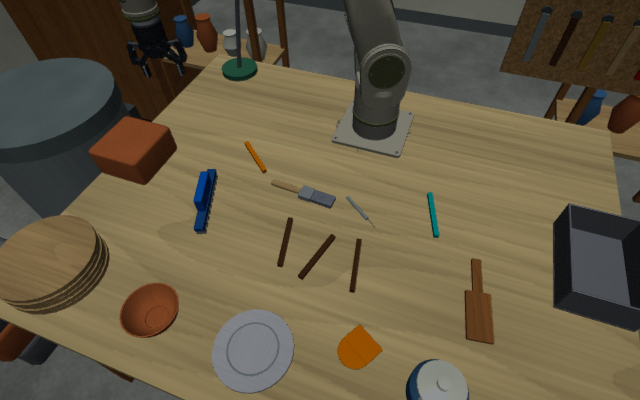

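The top view shows three dark sticks at about (275,160), (310,158) and (342,163), and the blue rake at (435,180). The things that could be mistaken for sticks are the orange one at (417,254), the turquoise one at (218,235), the file at (287,217), the brush at (348,220) and the trowel at (173,160). I choose the three dark ones and the only blue rake. The scene view shows the same things. Next I measure the dark sticks by colour and check a close crop.

```bash
cat >> h.py <<'E'
def dark(p,box=None):
    im=p["img"].astype(int); m=(im.sum(2)<190)&(im[:,:,0]>im[:,:,2]+8)
    if box: b=np.zeros_like(m); x0,y0,x1,y1=box; b[y0:y1,x0:x1]=1; m&=b
    n,l,st,_=cv2.connectedComponentsWithStats(m.astype(np.uint8))
    for i in range(1,n):
        if st[i,4]<60: continue
        X,uv=pts(p,l==i); k=X[:,2]>.004; X=X[k]; k=X[:,2]<.03; X=X[k]
        if len(X)<30: continue
        (cx,cy),(w,h),a=cv2.minAreaRect((X[:,:2]*1000).astype(np.float32))
        if w<h: w,h,a=h,w,a+90
        print("stick",round(cx),round(cy),"LxW",round(w),round(h),"ang",round((a+90)%180-90,1),"zmax",round(X[:,2].max()*1000),uv.mean(0).round())
E
python3 - <<'E'
from h import *
p=camera("top"); save(p,"crop.png",(250,120,470,270),3)
dark(p,(250,120,370,200)); s=camera("scene"); print("scene"); dark(s,(265,205,380,300))
E
```

```text
stick 539 -1 LxW 148 13 ang -14.2 zmax 20 [310. 158.]
stick 530 99 LxW 147 12 ang 10.3 zmax 19 [276. 160.]
stick 526 -97 LxW 148 12 ang 12.8 zmax 19 [342. 164.]
scene
stick 530 -97 LxW 149 15 ang 12.5 zmax 17 [285. 242.]
stick 543 -1 LxW 150 15 ang -13.9 zmax 17 [316. 257.]
stick 534 100 LxW 149 13 ang 10.3 zmax 18 [355. 266.]
```

View pics/crop.png

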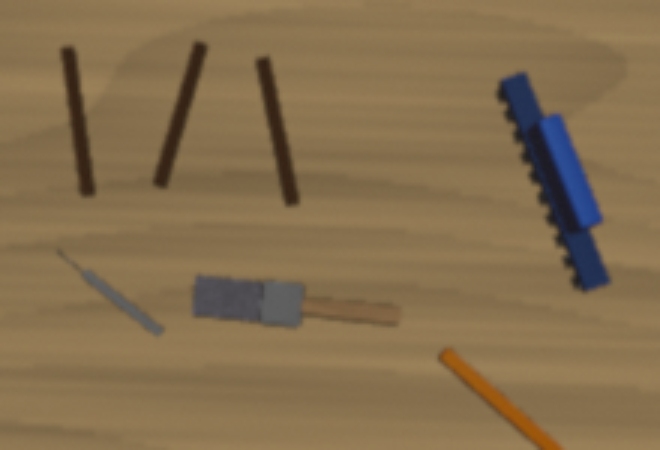

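{"fn": "carry_out", "kwargs": {
  "deltas": [
    [0.35, -0.11, 0, 0, 1],
    [0.7, -0.22, 0, 0.05, 1],
    [1, -0.32, 0, 0.1, 1]
  ],
  "force": 60
}}

```text
clock: 0.88
position: [0.3774, -0.4612, 0.2535]
ee_rot: [0.982, 0.187, 0.0, 0.0]
ft_force: [-1.0, -1.2, -0.7]
grip_width: 1.002
grasp_force: 0.0
```

The crop shows the three dark sticks at crop (77,120), (180,115) and (277,130) and the blue rake at (555,180), so the choice is right. I go above the handle and take one look with the wrist camera.

{"fn": "carry_out", "kwargs": {
  "deltas": [
    [0.3, -0.12, 0.1, 0, 1],
    [0.6, -0.24, 0.25, 0, 1],
    [0.9, -0.354, 0.4, 0, 1],
    [0.9, -0.354, 0.4, 0, 1]
  ]
}}

```text
clock: 1.38
position: [0.4845, -0.3592, 0.1914]
ee_rot: [0.982, 0.19, -0.0, -0.002]
ft_force: [-0.7, -1.2, -0.0]
grip_width: 0.996
grasp_force: 0.0
```

```bash
python3 - <<'E'
from h import *
p=camera("wrist"); save(p,"w1.png"); sticks(p,"rake_grip")
o=manip.get_obs(); print(np.round(o["position"],4),np.round(o["ee_rot"],4))
t=camera("top"); sticks(t,"rake_grip")
E
```

```text
rake_grip 0.89 ctr 482 -364 LxW 108 24 ang 21.3 z 83 px [333. 181.] rgb [ 22.  63. 128.]
[ 0.482  -0.3638  0.1932] [ 9.824e-01  1.870e-01 -2.000e-04 -0.000e+00]
rake_grip 0.83 ctr 480 -363 LxW 109 25 ang 21.5 z 81 px [435. 180.] rgb [42. 53. 82.]
```

View pics/w1.png

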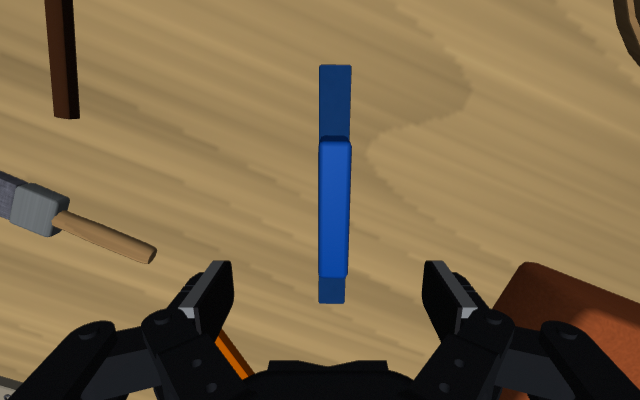

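The wrist view shows the handle at (333,205), centred between the pads and lined up with them. I go down, grasp and lift.

{"fn": "carry_out", "kwargs": {
  "deltas": [
    [0, 0, 0.25, 0, 1],
    [0, 0, 0.5, 0, 1],
    [0, 0, 0.7, 0, 1],
    [0, 0, 0.86, 0, 1],
    [0, 0, 0.86, 0, 1],
    [0, 0, 0.86, 0, -1],
    [0, 0, 0.86, 0, -1],
    [0, 0, 0.86, 0, -1],
    [0, 0, 0.86, 0, -1],
    [0, 0, 0.86, 0, -1],
    [0, 0, 0.86, 0, -1],
    [0, 0, 0.86, 0, -1]
  ],
  "force": 60
}}

```text
clock: 3.08
position: [0.4824, -0.3642, 0.0651]
ee_rot: [0.982, 0.187, 0.0, 0.001]
ft_force: [-0.8, -0.1, 6.4]
grip_width: 0.271
grasp_force: 59.8
```

{"fn": "carry_out", "kwargs": {
  "deltas": [
    [0, 0, -0.2, 0, -1],
    [0, 0, -0.4, 0, -1],
    [0.2, -0.25, -0.4, 0.25, -1],
    [0.4, -0.5, -0.4, 0.5, -1],
    [0.6, -0.75, -0.4, 0.717, -1],
    [0.79, -1, -0.4, 0.717, -1],
    [0.79, -1, -0.4, 0.717, -1],
    [0.79, -1, -0.4, 0.717, -1]
  ]
}}

```text
clock: 4.08
position: [0.5368, -0.1812, 0.1239]
ee_rot: [1.0, 0.0, -0.0, 0.0]
ft_force: [-0.4, -0.9, -2.4]
grip_width: 0.275
grasp_force: 59.7
```

```bash
python3 - <<'E'
from h import *
for n in("top","scene"):
    p=camera(n); sticks(p,"rake_grip")
save(p,"s2.png")
o=manip.get_obs(); print(np.round(o["position"],4),np.round(o["ee_rot"],4))
E
```

```text
rake_grip 0.82 ctr 547 -181 LxW 90 24 ang -0.9 z 139 px [245. 225.] rgb [22. 46. 77.]
[ 0.5368 -0.1821  0.1242] [ 1.e+00 -9.e-04 -2.e-04  2.e-04]
```

View pics/s2.png

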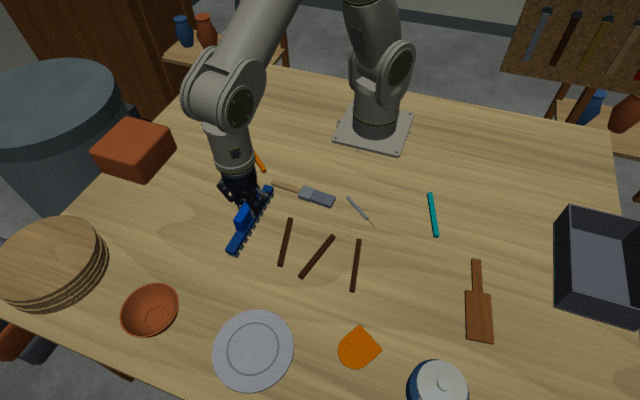

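The rake is held level and straight at about (250,225), behind the first stick. I lower it until the tips are about 2 mm off the bench and sweep toward +y.

{"fn": "carry_out", "kwargs": {
  "deltas": [
    [0, 0, 0.15, 0, -1],
    [0, 0, 0.3, 0, -1],
    [0, 0, 0.387, 0, -1],
    [0, 0, 0.387, 0, -1],
    [0, -0.07, 0.387, 0, -1],
    [0, -0.14, 0.387, 0, -1],
    [0, -0.21, 0.387, 0, -1],
    [0, -0.28, 0.387, 0, -1],
    [0, -0.35, 0.387, 0, -1],
    [0, -0.42, 0.387, 0, -1],
    [0, -0.49, 0.387, 0, -1],
    [0, -0.56, 0.387, 0, -1],
    [0, -0.63, 0.387, 0, -1],
    [0, -0.7, 0.387, 0, -1],
    [0, -0.77, 0.387, 0, -1],
    [0, -0.84, 0.387, 0, -1],
    [0, -0.91, 0.387, 0, -1],
    [0, -0.98, 0.387, 0, -1]
  ]
}}

```text
clock: 6.52
position: [0.5373, -0.0332, 0.0663]
ee_rot: [1.0, 0.0, 0.0, 0.0]
ft_force: [0.3, -1.0, -2.0]
grip_width: 0.272
grasp_force: 59.8
```

```bash
python3 - <<'E'
from h import *
p=camera("scene"); save(p,"s3.png",(180,150,480,350),2); dark(p,(240,180,420,330))
o=manip.get_obs(); print(np.round(o["position"],4),np.round(o["ee_rot"],4))
E
```

```text
stick 541 -3 LxW 149 36 ang -4.8 zmax 19 [316. 257.]
stick 534 99 LxW 149 12 ang 10.3 zmax 17 [355. 266.]
[ 0.5373 -0.0314  0.0663] [ 1.e+00  8.e-04  1.e-04 -4.e-04]
```

View pics/s3.png

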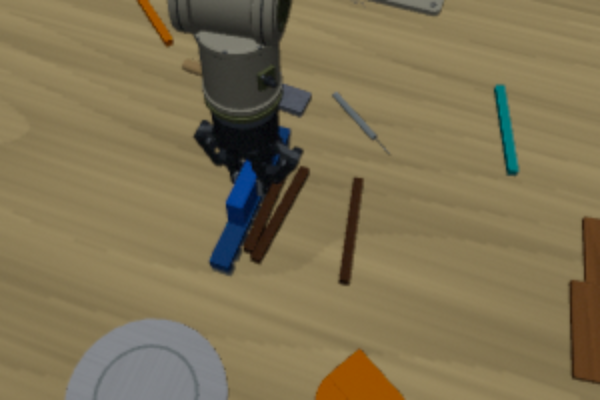

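The comb works: the first stick lies flat against the rake, the second is just being gathered and the third is still ahead. I keep sweeping.

{"fn": "carry_out", "kwargs": {
  "deltas": [
    [0, -0.07, 0, 0, -1],
    [0, -0.14, 0, 0, -1],
    [0, -0.21, 0, 0, -1],
    [0, -0.28, 0, 0, -1],
    [0, -0.35, 0, 0, -1],
    [0, -0.42, 0, 0, -1],
    [0, -0.49, 0, 0, -1],
    [0, -0.56, 0, 0, -1],
    [0, -0.63, 0, 0, -1],
    [0, -0.7, 0, 0, -1],
    [0, -0.77, 0, 0, -1],
    [0, -0.84, 0, 0, -1],
    [0, -0.91, 0, 0, -1],
    [0, -0.98, 0, 0, -1],
    [0, -1, 0, 0, -1],
    [0, -1, 0, 0, -1],
    [0, -1, 0, 0, -1]
  ]
}}

```text
clock: 8.7
position: [0.5373, 0.1157, 0.0662]
ee_rot: [1.0, -0.0, -0.0, 0.0]
ft_force: [0.4, -0.3, -2.0]
grip_width: 0.277
grasp_force: 59.8
```

```bash
python3 - <<'E'
from h import *
p=camera("scene"); save(p,"s4.png",(230,180,480,346),3); dark(p,(240,180,420,340))
o=manip.get_obs(); print(np.round(o["position"],4),np.round(o["ee_rot"],4))
E
```

```text
stick 550 150 LxW 133 43 ang 0.0 zmax 26 [373. 279.]
[0.5373 0.1156 0.0662] [ 1.e+00 -3.e-04 -0.e+00  1.e-04]
```

View pics/s4.png

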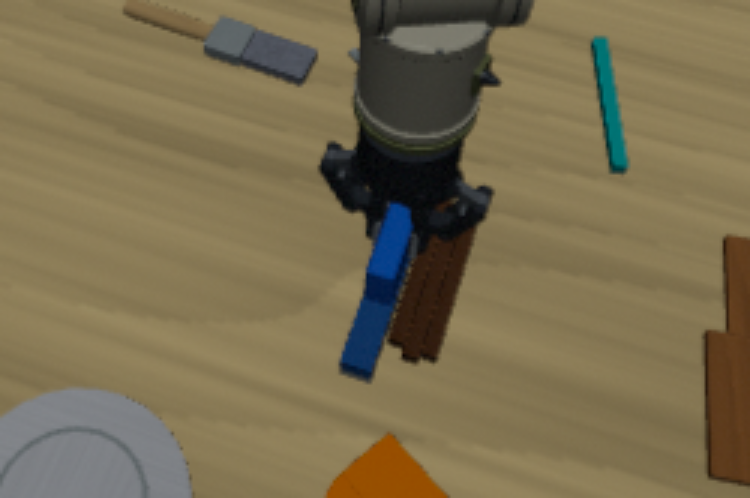

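All three sticks lie flush in a neat pack (43 mm wide) against the rake. I draw the rake straight back and set it down.

{"fn": "carry_out", "kwargs": {
  "deltas": [
    [0, 0.1, 0, 0, -1],
    [0, 0.25, -0.05, 0, -1],
    [0, 0.45, -0.05, 0, -1],
    [0, 0.65, -0.05, 0, -1],
    [0, 0.85, -0.05, 0, -1],
    [0, 1, -0.05, 0, -1],
    [0, 1, -0.05, 0, -1],
    [0, 1, 0, 0, -1],
    [0, 1, 0.01, 0, -1],
    [0, 1, 0.014, 0, -1],
    [0, 1, 0.014, 0, -1]
  ]
}}

```text
clock: 10.12
position: [0.537, -0.0333, 0.0647]
ee_rot: [1.0, 0.001, -0.0, 0.0]
ft_force: [-6.4, -0.9, 9.9]
grip_width: 0.271
grasp_force: 61.6
```

{"fn": "carry_out", "kwargs": {
  "deltas": [
    [0, 0, 0, 0, 0.2],
    [0, 0, 0, 0, 0.4],
    [0, 0, 0, 0, 0.6],
    [0, 0, 0, 0, 1],
    [0, 0, 0, 0, 1],
    [0, 0, 0, 0, 1],
    [0, 0, -0.15, 0, 1],
    [0, 0, -0.4, 0, 1],
    [0, 0, -0.7, 0, 1],
    [0, 0, -1, 0, 1],
    [0, 0, -1, 0, 1],
    [0, 0, -1, 0, 1],
    [0, 0, -1, 0, 1]
  ]
}}

```text
clock: 11.75
position: [0.5366, -0.0339, 0.2128]
ee_rot: [1.0, 0.0, -0.001, -0.0]
ft_force: [0.1, 0.2, -0.8]
grip_width: 1.002
grasp_force: 0.0
```

```bash
python3 - <<'E'
from h import *
p=camera("scene"); save(p,"s5.png",(230,160,480,326),3); dark(p,(300,180,420,340)); sticks(p,"rake_grip")
p=camera("wrist"); sticks(p,"rake_grip")
o=manip.get_obs(); print(np.round(o["position"],4),o["clock"])
E
```

```text
stick 536 151 LxW 159 42 ang 0.0 zmax 17 [374. 273.]
rake_grip 0.91 ctr 538 -33 LxW 110 25 ang -0.3 z 81 px [305. 248.] rgb [19. 50. 91.]
rake_grip 0.67 ctr 536 -32 LxW 109 24 ang -0.3 z 83 px [327. 172.] rgb [ 22.  68. 140.]
[ 0.537  -0.0339  0.2135] 11.95
```

View pics/s5.png

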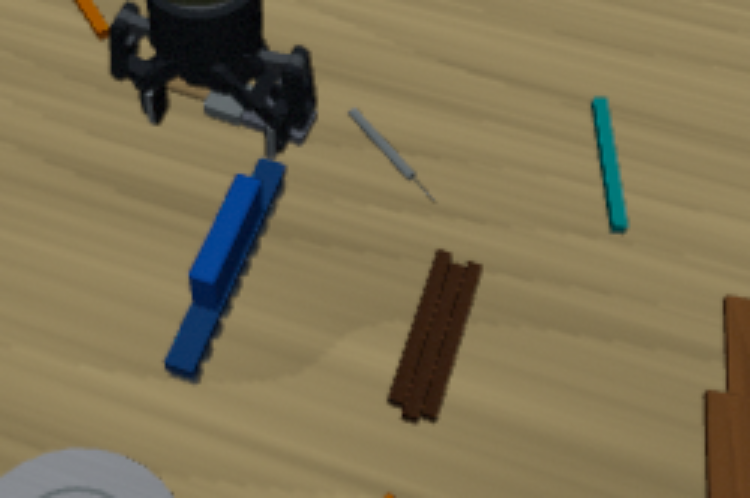

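The three sticks lie side by side at crop (435,335). The rake stands upright at (225,270), about 170 mm clear of the nearest stick, and the gripper is away from everything. I hand it in.

```bash
python3 -c "
from workcell import ticket
print(ticket.hand_in())"
```

```text
the job is handed in; nothing more can be done
None
```

The three dark sticks lie flat, parallel and side by side, the rake stands upright on its teeth about 170 mm from the nearest stick's centre, and the job was handed in at about 12 s; the hand-in gave no verdict.

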